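Fill the tin caddy beside the jiko

TASK

Before cooking starts, put the four lidded tins into the wooden caddy, each standing upright on the floor of the well that is made for its shape and size. The two open canisters without lids are empties for washing: leave them standing where they are.

Things in the scene. Friction and masses are not known exactly. Their poses are not given: they have to be found in the camera images.
- tin_big_mid (a point): Large round lidded tin, 60 mm diameter. Plain aluminium with a lid: flat top 70 mm above its foot with a small knob (12 mm across, 10 mm high) at the middle of the lid. Loose, 80 to 280 g, stands on the table, z axis up. This point is its centre, 35 mm above its foot, on its axis.
- tin_small_mid (a point): Small round lidded tin, 40 mm diameter. Plain aluminium with a lid: flat top 70 mm above its foot with a small knob (12 mm across, 10 mm high) at the middle of the lid. Loose, 80 to 280 g, stands on the table, z axis up. This point is its centre, 35 mm above its foot, on its axis.
- tin_square_mid (a point): Square lidded tin, 48 x 48 mm, sides along its x and y axes. Plain aluminium with a lid: flat top 70 mm above its foot with a small knob (12 mm across, 10 mm high) at the middle of the lid. Loose, 80 to 280 g, stands on the table, z axis up. This point is its centre, 35 mm above its foot, on its axis.
- tin_oblong_mid (a point): Oblong lidded tin, 60 mm along its x axis, 34 mm along its y axis. Plain aluminium with a lid: flat top 70 mm above its foot with a small knob (12 mm across, 10 mm high) at the middle of the lid. Loose, 80 to 280 g, stands on the table, z axis up. This point is its centre, 35 mm above its foot, on its axis.
- empty_round_mid (a point): Look-alike: open empty round canister with no lid, 60 mm diameter, 3 mm wall. Plain aluminium, about 120 g, loose, 70 mm tall. It does not belong in the caddy and stays where it stands. This point is its centre, 35 mm above its foot.
- empty_square_mid (a point): Look-alike: open empty square canister with no lid, 48 x 48 mm, 3 mm wall. Plain aluminium, about 120 g, loose, 70 mm tall. It does not belong in the caddy and stays where it stands. This point is its centre, 35 mm above its foot.
- well_big_floor (a point): Large round well, 76 mm inner diameter, for the large round tin. One of four fixed wells, two by two, 100 mm apart, in a fixed low wooden caddy (212 mm square, rim 15 mm high); which well is in which corner changes. This point: middle of the well floor, 9 mm above the table; walls 3 mm thick, 12 mm above that floor. x, y along the caddy sides, z up.
- well_small_floor (a point): Small round well, 56 mm inner diameter, for the small round tin. One of four fixed wells, two by two, 100 mm apart, in a fixed low wooden caddy (212 mm square, rim 15 mm high); which well is in which corner changes. This point: middle of the well floor, 9 mm above the table; walls 3 mm thick, 12 mm above that floor. x, y along the caddy sides, z up.
- well_square_floor (a point): Square well, 64 x 64 mm inside, sides along its x and y axes, for the square tin. One of four fixed wells, two by two, 100 mm apart, in a fixed low wooden caddy (212 mm square, rim 15 mm high); which well is in which corner changes. This point: middle of the well floor, 9 mm above the table; walls 3 mm thick, 12 mm above that floor. x, y along the caddy sides, z up.
- well_oblong_floor (a point): Oblong well, inside 76 mm along its x axis and 50 mm along its y axis, for the oblong tin. One of four fixed wells, two by two, 100 mm apart, in a fixed low wooden caddy (212 mm square, rim 15 mm high); which well is in which corner changes. This point: middle of the well floor, 9 mm above the table; walls 3 mm thick, 12 mm above that floor. x, y along the caddy sides, z up.
There are look-alikes about, which are no part of the job. Leave any purple look-alike of the part that bears tin_oblong_mid alone. What is shaped like the part that bears well_small_floor but pink is not meant.

How it is judged:
By the outcome, as a careful person would: the job done as asked, in the order asked, and still so for the second after the job is handed in, with the robot touching nothing.
It also fails if it takes over 112 s, if anything falls off the work surface, if the arm or the gripper's body presses on something with over 40 N, if the wrist force passes 120 N, or if a joint passes its speed limit or range.

ROBOT

A 7-joint arm with a two-finger parallel gripper is mounted at the origin on the work surface. World frame = base frame: x ahead of the robot, y to its left, z up, the work surface at z = 0. Lengths are in mm, angles in degrees, forces in N, time in s.
With the tool pointing down it reaches from about 350 to 900 mm from the base axis. Payload 8.1 kg.
Tool frame: the origin (TCP) lies between the finger pads; the fingertips stand 19 mm ahead of it and the grasp point (between the pads) is the TCP; z points along the fingers, y is the line along which they close (so a half turn about z gives the same grasp; the last joint's range is limited). The gripper opens to 85 mm and grips with 20 to 120 N. Pads are 22 mm wide; open, the fingers measure 114 mm over their backs; the gripper's body (76 mm by 85 mm) begins 54 mm behind the grasp point. The pads swing forward as they close: fully open they stand 13 mm farther back than shut.
Start: joints at [-74.347, 24.895, 1.432, 90.138, -0.665, 64.973, -4.303], TCP at [229.413, 581.386, 250.323] pointing down, gripper open.
Joint ranges: [-149.89, 149.89], [-25.12, 119.58], [-72.63, 75.52], [4.76, 147.25], [-75.54, 255.54], [6.69, 114.76], [-157.13, 157.13]. Speed limits (degrees/s): [127.2, 127.2, 172.46, 172.46, 180, 180, 180].

INTERFACE

Orientations are given as a 3x3 rotation matrix whose columns are the frame's x, y, z axes.
In Python, from plant import readout, imaging, workorder gives the robot as it stands.
- The arm moves only by the tool step_arm, never from a script. Its argument "motion" is a list of rows, each an object with "jaw": the closure, from -1 (fully open) to 1 (shut), so that 0 is half open; "translation": the shift along the world's x, y, z in mm, a list of three; "yaw": the turn about the world's z in degrees. A call has 1 to 8 rows; each row is the pose to reach, as a shift and turn from the pose commanded when the call began; what a row does not reach only later rows make up. A row lasts 1/8 s, in which the tool goes at most 62.5 mm and 10.7 degrees, less where a joint would pass 70% of its speed; a pose out of reach is approached as far as the arm can. A call with a gripper value outside its range is refused whole. The fingers move at their own pace and stop on an object; "newtons" is the grip in N (left out, the last holds). Time passes only in rows, so rows that repeat a pose let the fingers close. It gives the time, the measured TCP pose, the force, the opening and the grip force at its end, in the units of the state.
- readout.sense(): the state, without advancing time (a new reading comes with each control period).
- imaging.grab_frame(name): name is "scene" or "top" or "wrist"; returns a dict with "img" (384x512x3 uint8, red, green, blue), "mtx" (3x3 intrinsics, pixels), "view" (4x4, takes a point from world to camera coordinates); the wrist camera has in their place "tool_from_camera" (4x4, takes a point from camera to tool coordinates, whose origin is the TCP and whose axes are the flange's). Camera axes: x right, y down, z forward; pixel columns grow to the right and rows downward; lengths in mm; the calibration is good to about 2 mm. A picture is of the moment at which its call begins: read the wrist's pose just before it. There is no depth.
- workorder.hand_in(): hands the job in; it is judged then, once.
The state is a dict: "t": time; "joint_positions": joint angles; "qd": joint speeds; "joint_torque": joint torques, N m; "tool_pos": TCP position; "ee_rot": TCP orientation; "ft_force": force on the tool from outside, world axes, zero at the start; "moment": the same for the moment, N m; "width": finger opening in mm; "grasp_force": force on a finger pad.
Only numpy, scipy, OpenCV 4.12 (cv2) and the standard library are available. Lean on these libraries where they do the work, as an engineer would, in place of code of your own. Each camera call takes 0.05 s, during which the arm holds its last target. There are 200 camera calls.

## Working session

There is one attempt and no reset: what is moved stays moved. The work goes in short steps, Python scripts to look and compute and a tool call to move; the robot and the scene stay as the last step left them, time stands still between calls to the robot, and variables do not carry over. Pictures are saved under pics/ and viewed, at most 14 in all, crops included, and the job is handed in when it is done.

Besides the shell and the picture viewer there is one more tool, called after "Emit:" by a JSON object that holds its "name" and its "arguments", one argument or row to a line. step_arm: Moves the arm, as the interface text tells. Its arguments: {"type":"object","properties":{"motion":{"type":"array"},"newtons":{"type":"number"}},"required":["motion"]}

```bash
mkdir -p pics
cat > h.py <<'E'
import numpy as np, cv2
from plant import readout, imaging, workorder
def grab(n,f=None):
    s=readout.sense(); d=imaging.grab_frame(n)
    if n=="wrist":
        T=np.eye(4);T[:3,:3]=s["ee_rot"];T[:3,3]=s["tool_pos"]
        d["view"]=np.linalg.inv(T@np.array(d["tool_from_camera"]))
    if f: cv2.imwrite("pics/"+f,d["img"][:,:,::-1])
    return d
def ray(d,u,v,z):
    V=np.array(d["view"]);R,t=V[:3,:3],V[:3,3]
    c=-R.T@t; r=R.T@np.linalg.inv(d["mtx"])@[u,v,1]
    return c+r*(z-c[2])/r[2]
def proj(d,p):
    V=np.array(d["view"]);q=np.array(d["mtx"])@(V[:3,:3]@np.array(p)+V[:3,3]);return q[:2]/q[2]
E
python3 - <<'E'
from h import *
a=grab("top","top.png");b=grab("scene","scene.png")
for d in(a,b):
    V=np.array(d["view"]);print(-V[:3,:3].T@V[:3,3],ray(d,256,192,0));
s=readout.sense();print(s["ee_rot"],s["ft_force"],s["width"],s["t"])
E
```

```text
[ 426.53453131  -11.54795221 1003.82487034] [597.13013863  -4.16322318   0.        ]
[1067.9358543  -882.10240341  740.15135276] [556.70109567  95.53534143   0.        ]
[[-9.30176505e-01  3.67112396e-01 -3.98613475e-04]
 [ 3.67112592e-01  9.30175544e-01 -1.34284942e-03]
 [-1.22196163e-04 -1.39542301e-03 -9.99999019e-01]] [-0.55423618 -0.02822571 -0.11206939] 85.63781687147363 0.1
```

View pics/top.png

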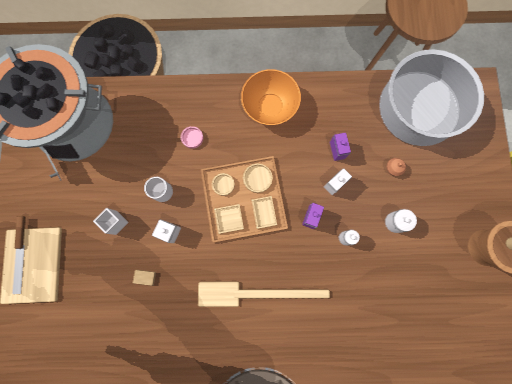

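View pics/scene.png

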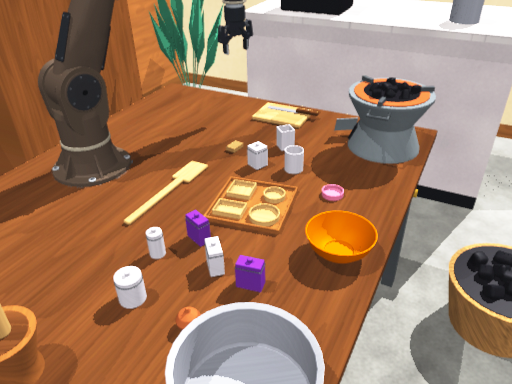

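Top view: tins are big round (402,220), small round (349,238), square (166,232) and oblong aluminium (338,182). Look-alikes are the open canisters (157,189) and (110,221), the purple oblongs (340,146) and (313,216), and the pink ring (192,138). The caddy is at (245,200), with wells big (258,178), small (223,184), square (230,218) and oblong (265,213). I'll check that in one close crop.

Run:
```python
from h import *
d=grab("top");im=d["img"][:,:,::-1]
a=cv2.resize(im[130:260,85:215],None,fx=3,fy=3,interpolation=cv2.INTER_CUBIC)
b=cv2.resize(im[130:260,295:425],None,fx=3,fy=3,interpolation=cv2.INTER_CUBIC)
cv2.imwrite("pics/c1.png",np.hstack([a,b]))
cv2.imwrite("pics/c2.png",cv2.resize(im[150:250,195:295],None,fx=6,fy=6,interpolation=cv2.INTER_CUBIC))
for n,u,v,z in[("big",402,220,75),("small",349,238,75),("sq",166,232,75),("obl",338,182,75),("eR",157,186,70),("eS",108,220,70),("wb",258,178,21),("ws",223,184,21),("wsq",230,218,21),("wo",265,213,21)]:print(n,ray(d,u,v,z).round())
```

```text
big [ 501. -385.   75.]
small [ 458. -243.   75.]
sq [484. 233.  75.]
obl [ 606. -225.   75.]
eR [608. 262.  70.]
eS [519. 389.  70.]
wb [634. -11.  21.]
ws [619.  89.  21.]
wsq [522.  70.  21.]
wo [534. -28.  21.]
```

View pics/c1.png

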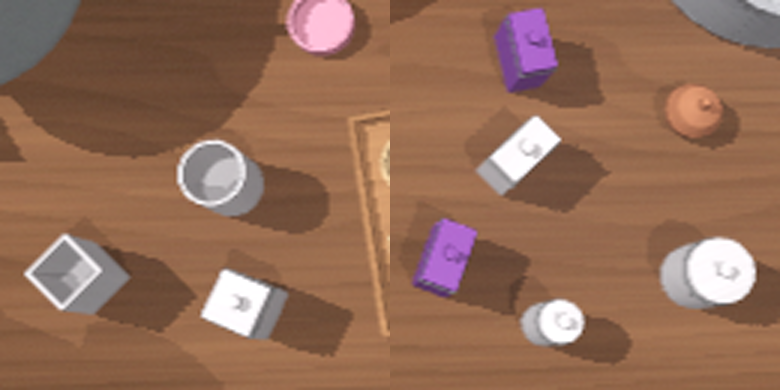

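View pics/c2.png

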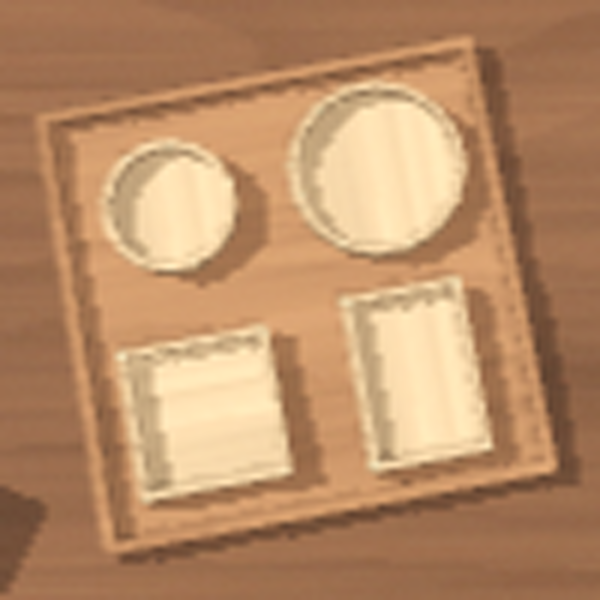

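The crop confirms the choice: knobbed lids on the square, oblong, small and big tins; the canisters at (157,189) and (110,221) are open. Next I measure the lids at z=70 and the caddy from its rim corners.

Run:
```python
from h import *
d=grab("top");im=d["img"]
m=(im.min(2)>205).astype(np.uint8)
for n,u,v in[("big",402,220),("small",349,238),("sq",166,232),("obl",338,182)]:
    w=np.zeros_like(m);w[v-18:v+18,u-18:u+18]=m[v-18:v+18,u-18:u+18]
    c=max(cv2.findContours(w,0,2)[0],key=cv2.contourArea)
    P=np.array([ray(d,*q,70)[:2] for q in c[:,0]],np.float32)
    r=cv2.minAreaRect(P); B=cv2.boxPoints(r); e=[(B[1]-B[0]),(B[2]-B[1])]
    print(n,np.round(r[0]),[(round(float(np.hypot(*k))),round(float(np.degrees(np.arctan2(k[1],k[0])))%180)) for k in e])
f=lambda x,y:((x+.5)/6-.5+195,(y+.5)/6-.5+150)
C=np.array([ray(d,*f(*q),15)[:2] for q in[(42,118),(472,40),(555,470),(112,550)]])
print(C.mean(0),[(np.hypot(*(C[i]-C[i-1])).round(),np.degrees(np.arctan2(*(C[i]-C[i-1])[::-1])).round(1)) for i in range(4)])
for n,q in dict(small=(171,205),big=(378,170),sq=(205,414),obl=(417,374)).items():print(n,ray(d,*f(*q),21).round(1))
```

```text
big [ 502. -394.] [(54, 131), (55, 41)]
small [ 462. -251.] [(34, 176), (34, 86)]
sq [488. 242.] [(45, 156), (45, 66)]
obl [ 615. -231.] [(57, 133), (30, 43)]
[578.30556907  30.69022009] [(np.float64(208.0), np.float64(9.3)), (np.float64(210.0), np.float64(-80.8)), (np.float64(209.0), np.float64(-171.2)), (np.float64(208.0), np.float64(98.9))]
small [619.5  88.4  21. ]
big [634.   -9.7  21. ]
sq [520.4  73.1  21. ]
obl [536.7 -25.6  21. ]
```

Sizes fit: lids about 3 mm under, caddy 209 mm at yaw 9°. The well centres from the corners agree with those seen directly: small (620,88), big (635,-11), square (521,72), oblong (537,-26) with its long side at 9°. I start with the square tin.

Emit:
{"name": "step_arm", "arguments": {
  "motion": [
    {"jaw": -1,"translation": [60,-60,0],"yaw": -2},
    {"jaw": -1,"translation": [120,-130,0],"yaw": -2},
    {"jaw": -1,"translation": [180,-210,0],"yaw": -2},
    {"jaw": -1,"translation": [230,-290,-20],"yaw": -2},
    {"jaw": -1,"translation": [259,-339,-50],"yaw": -2},
    {"jaw": -1,"translation": [259,-339,-50],"yaw": -2},
    {"jaw": -1,"translation": [259,-339,-50],"yaw": -2},
    {"jaw": -1,"translation": [259,-339,-50],"yaw": -2}
  ],
  "newtons": 40
}}

```text
t: 1.2
tool_pos: [490.5, 236.8, 199.4]
ee_rot: [[-0.913, 0.407, -0.0], [0.407, 0.913, -0.003], [-0.001, -0.003, -1.0]]
ft_force: [-0.5, 0.5, -0.1]
width: 85.3
grasp_force: 0.0
```

```bash
cat >> h.py <<'E'
def lid(f,z=70,thr=200):
    d=grab("wrist",f);im=d["img"];s=readout.sense()
    m=cv2.morphologyEx(((im.min(2)>thr)&(np.ptp(im,axis=2)<25)).astype(np.uint8),2,np.ones((3,3)))
    y=s["ee_rot"][:,1] if hasattr(s["ee_rot"],'shape') else np.array(s["ee_rot"])[:,1]
    print("tcp",np.round(s["tool_pos"],1),"yaw y",np.degrees(np.arctan2(y[1],y[0])).round(1),"t",s["t"])
    for c in cv2.findContours(m,0,2)[0]:
        if cv2.contourArea(c)<400: continue
        P=np.array([ray(d,*q,z)[:2] for q in c[:,0]],np.float32);r=cv2.minAreaRect(P);B=cv2.boxPoints(r)
        k=B[1]-B[0];l=B[2]-B[1];print(c[:,0].mean(0).round(),np.round(r[0],1),np.hypot(*k).round(1),(np.degrees(np.arctan2(k[1],k[0]))%180).round(1),np.hypot(*l).round(1))
E
python3 -c "
from h import *
lid('w1.png')"
```

```text
tcp [489.2 240.  199.8] yaw y 66.2 t 1.25
[263. 182.] [486.5 241.2] 44.1 156.0 44.7
[435. 140.] [517.  393.6] 48.4 135.9 48.4
```

View pics/w1.png

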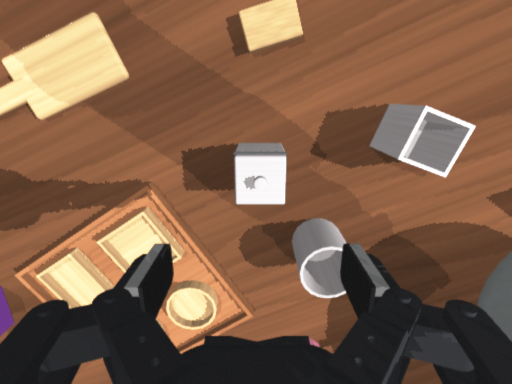

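The lid at (262,177) is centred between the fingers; the empties stand clear. I descend and grip.

Emit:
{"name": "step_arm", "arguments": {
  "motion": [
    {"jaw": -1,"translation": [-1,-1,-50],"yaw": 0},
    {"jaw": -1,"translation": [-1,-1,-100],"yaw": 0},
    {"jaw": -1,"translation": [-1,-1,-130],"yaw": 0},
    {"jaw": -1,"translation": [-1,-1,-150],"yaw": 0},
    {"jaw": -1,"translation": [-1,-1,-150],"yaw": 0},
    {"jaw": 1,"translation": [-1,-1,-150],"yaw": 0},
    {"jaw": 1,"translation": [-1,-1,-150],"yaw": 0},
    {"jaw": 1,"translation": [-1,-1,-150],"yaw": 0}
  ]
}}

```text
t: 2.25
tool_pos: [487.8, 241.9, 51.5]
ee_rot: [[-0.917, 0.399, 0.001], [0.399, 0.917, 0.001], [-0.001, 0.002, -1.0]]
ft_force: [-2.3, 0.6, 6.6]
width: 47.1
grasp_force: 41.2
```

Emit:
{"name": "step_arm", "arguments": {
  "motion": [
    {"jaw": 1,"translation": [0,0,0],"yaw": 0},
    {"jaw": 1,"translation": [0,0,0],"yaw": 0},
    {"jaw": 1,"translation": [0,0,20],"yaw": 0},
    {"jaw": 1,"translation": [0,0,50],"yaw": 0}
  ]
}}

```text
t: 2.75
tool_pos: [486.8, 241.1, 100.7]
ee_rot: [[-0.917, 0.399, -0.001], [0.399, 0.917, -0.001], [0.001, -0.001, -1.0]]
ft_force: [-0.0, -0.0, -0.6]
width: 47.3
grasp_force: 41.9
```

Emit:
{"name": "step_arm", "arguments": {
  "motion": [
    {"jaw": 1,"translation": [8,-40,0],"yaw": 8},
    {"jaw": 1,"translation": [16,-80,0],"yaw": 16},
    {"jaw": 1,"translation": [25,-125,0],"yaw": 24},
    {"jaw": 1,"translation": [34,-169,0],"yaw": 32.5},
    {"jaw": 1,"translation": [34,-169,0],"yaw": 32.5},
    {"jaw": 1,"translation": [34,-169,0],"yaw": 32.5}
  ]
}}

```text
t: 3.5
tool_pos: [521.4, 72.6, 100.7]
ee_rot: [[-0.988, -0.154, 0.0], [-0.154, 0.988, 0.001], [-0.001, 0.001, -1.0]]
ft_force: [0.0, 0.9, -2.2]
width: 47.2
grasp_force: 42.1
```

```bash
python3 -c "
from h import *
grab('wrist','w2.png');s=readout.sense();print(s['tool_pos'],s['ee_rot'][:,1])"
```

```text
[521.33621268  73.44427891 100.60556574] [-1.55802895e-01  9.87787932e-01  6.77134201e-04]
```

View pics/w2.png

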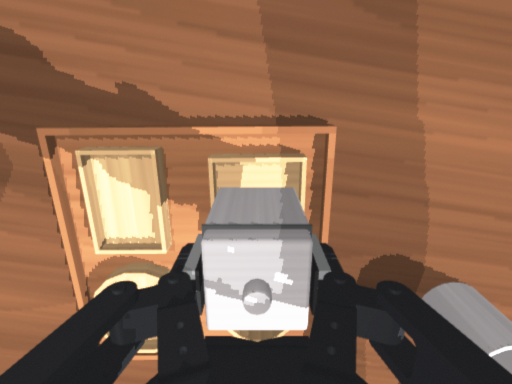

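The tin hangs square to the well (208–305, 157). I lower and release it.

Emit:
{"name": "step_arm", "arguments": {
  "motion": [
    {"jaw": 1,"translation": [0,0,-20],"yaw": 0},
    {"jaw": 1,"translation": [0,0,-34],"yaw": 0},
    {"jaw": 1,"translation": [0,0,-41],"yaw": 0},
    {"jaw": 1,"translation": [0,0,-41],"yaw": 0},
    {"jaw": -1,"translation": [0,0,-41],"yaw": 0},
    {"jaw": -1,"translation": [0,0,-41],"yaw": 0},
    {"jaw": -1,"translation": [0,0,-41],"yaw": 0},
    {"jaw": -1,"translation": [0,0,-41],"yaw": 0}
  ]
}}

```text
t: 4.55
tool_pos: [521.4, 72.4, 59.3]
ee_rot: [[-0.988, -0.156, -0.0], [-0.156, 0.988, -0.0], [0.0, -0.0, -1.0]]
ft_force: [0.5, 0.8, 0.1]
width: 85.5
grasp_force: 0.0
```

Emit:
{"name": "step_arm", "arguments": {
  "motion": [
    {"jaw": -1,"translation": [0,0,40],"yaw": 0},
    {"jaw": -1,"translation": [0,0,100],"yaw": 0},
    {"jaw": -1,"translation": [23,-65,140],"yaw": -10},
    {"jaw": -1,"translation": [40,-115,140],"yaw": -20},
    {"jaw": -1,"translation": [58,-165,140],"yaw": -30},
    {"jaw": -1,"translation": [75,-215,140],"yaw": -40},
    {"jaw": -1,"translation": [92,-265,140],"yaw": -50},
    {"jaw": -1,"translation": [92,-303,140],"yaw": -56}
  ]
}}

```text
t: 5.55
tool_pos: [614.0, -233.0, 199.0]
ee_rot: [[-0.678, 0.735, 0.0], [0.735, 0.678, -0.001], [-0.001, -0.0, -1.0]]
ft_force: [0.5, -0.0, -0.1]
width: 85.3
grasp_force: 0.0
```

Emit:
{"name": "step_arm", "arguments": {
  "motion": [
    {"jaw": -1,"translation": [0,0,0],"yaw": 0},
    {"jaw": -1,"translation": [0,0,0],"yaw": 0}
  ]
}}

```text
t: 5.8
tool_pos: [613.3, -229.9, 199.0]
ee_rot: [[-0.682, 0.731, -0.0], [0.731, 0.682, 0.001], [0.001, 0.0, -1.0]]
ft_force: [0.1, 1.2, 0.2]
width: 85.5
grasp_force: 0.0
```

```bash
python3 -c "
from h import *
lid('w3.png')
d=grab('top','t2.png')"
```

```text
tcp [ 613.5 -229.1  199.1] yaw y 43.1 t 5.85
[ 53. 230.] [ 501.7 -393.5] 55.8 154.5 64.0
[ 89. 202.] [ 514.4 -345. ] 37.3 164.5 37.1
[259. 186.] [ 613.6 -231.7] 58.0 132.0 30.6
[101.  82.] [ 459.7 -252.5] 36.7 176.1 38.3
```

View pics/w3.png

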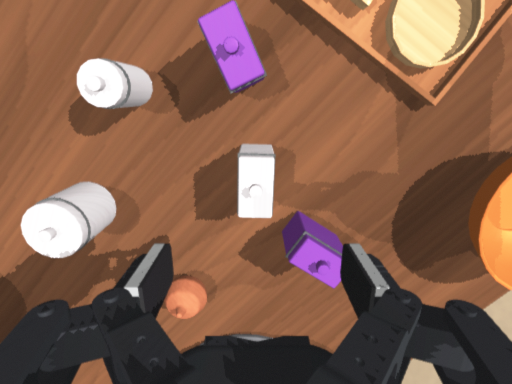

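The oblong tin is at (256,182); the nearest purple (315,250) is clear of the finger path, but I open only partway.

Emit:
{"name": "step_arm", "arguments": {
  "motion": [
    {"jaw": -0.4,"translation": [0,-1,-40],"yaw": -1},
    {"jaw": -0.4,"translation": [0,-1,-80],"yaw": -1},
    {"jaw": -0.4,"translation": [0,-1,-120],"yaw": -1},
    {"jaw": -0.4,"translation": [0,-1,-149],"yaw": -1},
    {"jaw": -0.4,"translation": [0,-1,-149],"yaw": -1},
    {"jaw": 1,"translation": [0,-1,-149],"yaw": -1},
    {"jaw": 1,"translation": [0,-1,-149],"yaw": -1},
    {"jaw": 1,"translation": [0,-1,-149],"yaw": -1}
  ]
}}

```text
t: 6.9
tool_pos: [614.5, -231.8, 52.2]
ee_rot: [[-0.669, 0.743, 0.003], [0.743, 0.669, -0.0], [-0.002, 0.002, -1.0]]
ft_force: [-1.6, -0.2, 7.1]
width: 33.3
grasp_force: 40.9
```

Emit:
{"name": "step_arm", "arguments": {
  "motion": [
    {"jaw": 1,"translation": [0,0,0],"yaw": 0},
    {"jaw": 1,"translation": [0,0,0],"yaw": 0},
    {"jaw": 1,"translation": [0,0,20],"yaw": 0},
    {"jaw": 1,"translation": [0,0,60],"yaw": 0},
    {"jaw": 1,"translation": [0,0,100],"yaw": 0},
    {"jaw": 1,"translation": [0,0,100],"yaw": 0}
  ]
}}

```text
t: 7.65
tool_pos: [615.5, -232.7, 155.4]
ee_rot: [[-0.668, 0.744, 0.007], [0.744, 0.668, -0.002], [-0.007, 0.004, -1.0]]
ft_force: [0.8, -0.2, -0.8]
width: 33.6
grasp_force: 40.2
```

Emit:
{"name": "step_arm", "arguments": {
  "motion": [
    {"jaw": 1,"translation": [-13,34,0],"yaw": 9.5},
    {"jaw": 1,"translation": [-26,68,0],"yaw": 19},
    {"jaw": 1,"translation": [-39,103,0],"yaw": 28.5},
    {"jaw": 1,"translation": [-52,137,0],"yaw": 38},
    {"jaw": 1,"translation": [-65,172,0],"yaw": 47.5},
    {"jaw": 1,"translation": [-77,206,0],"yaw": 57},
    {"jaw": 1,"translation": [-77,206,-50],"yaw": 57},
    {"jaw": 1,"translation": [-77,206,-50],"yaw": 57}
  ]
}}

```text
t: 8.65
tool_pos: [533.5, -25.6, 98.1]
ee_rot: [[-0.988, -0.156, -0.007], [-0.156, 0.988, -0.0], [0.007, 0.001, -1.0]]
ft_force: [-0.6, 0.0, -0.1]
width: 33.2
grasp_force: 40.4
```

```bash
python3 -c "
from h import *
grab('wrist','w4.png');s=readout.sense();print(s['tool_pos'],s['ee_rot'])"
```

```text
[535.09969894 -26.06728155  99.80713186] [[-9.87879242e-01 -1.55181821e-01 -3.63393596e-03]
 [-1.55180957e-01  9.87885924e-01 -5.20318794e-04]
 [ 3.67065820e-03  4.99055244e-05 -9.99993262e-01]]
```

View pics/w4.png

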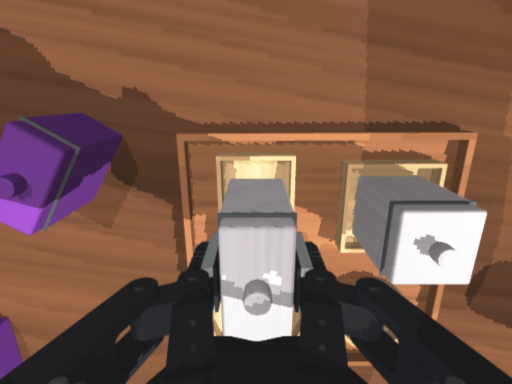

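The oblong tin is aligned over its well (217–295, 157), and the square tin stands in its own. I release, then go to the small round tin.

Emit:
{"name": "step_arm", "arguments": {
  "motion": [
    {"jaw": 1,"translation": [1,0,-20],"yaw": 0},
    {"jaw": 1,"translation": [1,0,-34],"yaw": 0},
    {"jaw": 1,"translation": [1,0,-40],"yaw": 0},
    {"jaw": 1,"translation": [1,0,-40],"yaw": 0},
    {"jaw": -0.4,"translation": [1,0,-40],"yaw": 0},
    {"jaw": -0.4,"translation": [1,0,-40],"yaw": 0},
    {"jaw": -0.4,"translation": [1,0,-40],"yaw": 0},
    {"jaw": -0.4,"translation": [1,0,-40],"yaw": 0}
  ]
}}

```text
t: 9.7
tool_pos: [537.4, -25.6, 60.4]
ee_rot: [[-0.988, -0.156, 0.0], [-0.156, 0.988, 0.0], [-0.0, 0.0, -1.0]]
ft_force: [-0.4, 0.8, 0.0]
width: 60.1
grasp_force: 0.0
```

Emit:
{"name": "step_arm", "arguments": {
  "motion": [
    {"jaw": -0.4,"translation": [0,0,50],"yaw": 0},
    {"jaw": -0.4,"translation": [0,0,100],"yaw": 0},
    {"jaw": -0.4,"translation": [-19,-56,140],"yaw": -8},
    {"jaw": -0.4,"translation": [-38,-112,140],"yaw": -16},
    {"jaw": -0.4,"translation": [-57,-168,140],"yaw": -24},
    {"jaw": -0.4,"translation": [-76,-226,140],"yaw": -30},
    {"jaw": -0.4,"translation": [-76,-226,140],"yaw": -30},
    {"jaw": -0.4,"translation": [-76,-226,140],"yaw": -30}
  ]
}}

```text
t: 10.7
tool_pos: [461.4, -251.2, 200.2]
ee_rot: [[-0.933, 0.359, -0.0], [0.359, 0.933, 0.001], [0.0, 0.001, -1.0]]
ft_force: [0.9, 0.8, 0.5]
width: 59.8
grasp_force: 0.0
```

```bash
python3 -c "
from h import *
lid('w5.png')"
```

```text
tcp [ 461.9 -250.4  200.2] yaw y 69.1 t 10.75
[136. 267.] [ 493.1 -396.1] 63.9 111.2 44.1
[162. 235.] [ 476.1 -351.5] 30.1 116.3 32.8
[492. 234.] [589.1 -58.4] 49.0 174.0 37.0
[256. 184.] [ 458.7 -253.2] 37.0 159.0 36.5
```

View pics/w5.png

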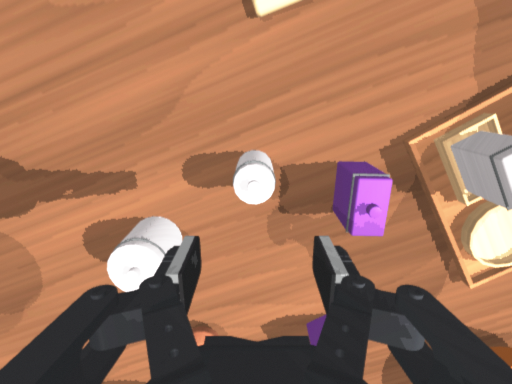

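The small tin is at (254,183), with the purple well clear to the right.

Emit:
{"name": "step_arm", "arguments": {
  "motion": [
    {"jaw": -0.4,"translation": [-2,-2,-40],"yaw": 0},
    {"jaw": -0.4,"translation": [-2,-2,-80],"yaw": 0},
    {"jaw": -0.4,"translation": [-2,-2,-120],"yaw": 0},
    {"jaw": -0.4,"translation": [-2,-2,-150],"yaw": 0},
    {"jaw": -0.4,"translation": [-2,-2,-150],"yaw": 0},
    {"jaw": 1,"translation": [-2,-2,-150],"yaw": 0},
    {"jaw": 1,"translation": [-2,-2,-150],"yaw": 0},
    {"jaw": 1,"translation": [-2,-2,-150],"yaw": 0}
  ]
}}

```text
t: 11.75
tool_pos: [460.4, -253.7, 51.6]
ee_rot: [[-0.933, 0.359, 0.002], [0.359, 0.933, -0.001], [-0.002, 0.0, -1.0]]
ft_force: [-0.1, 1.5, 6.3]
width: 38.8
grasp_force: 41.0
```

Emit:
{"name": "step_arm", "arguments": {
  "motion": [
    {"jaw": 1,"translation": [0,0,0],"yaw": 0},
    {"jaw": 1,"translation": [0,0,0],"yaw": 0},
    {"jaw": 1,"translation": [0,0,20],"yaw": 0},
    {"jaw": 1,"translation": [0,0,60],"yaw": 0},
    {"jaw": 1,"translation": [0,0,110],"yaw": 0},
    {"jaw": 1,"translation": [0,0,140],"yaw": 0},
    {"jaw": 1,"translation": [0,0,140],"yaw": 0}
  ]
}}

```text
t: 12.62
tool_pos: [460.7, -254.3, 193.0]
ee_rot: [[-0.933, 0.359, 0.005], [0.359, 0.933, -0.002], [-0.005, 0.0, -1.0]]
ft_force: [0.4, -0.1, -1.2]
width: 38.5
grasp_force: 40.7
```

Emit:
{"name": "step_arm", "arguments": {
  "motion": [
    {"jaw": 1,"translation": [20,42,0],"yaw": 4},
    {"jaw": 1,"translation": [40,85,0],"yaw": 8},
    {"jaw": 1,"translation": [60,128,0],"yaw": 12},
    {"jaw": 1,"translation": [80,171,0],"yaw": 16},
    {"jaw": 1,"translation": [100,213,0],"yaw": 20},
    {"jaw": 1,"translation": [120,256,0],"yaw": 24},
    {"jaw": 1,"translation": [140,299,0],"yaw": 28},
    {"jaw": 1,"translation": [160,341,0],"yaw": 30}
  ]
}}

```text
t: 13.62
tool_pos: [619.2, 88.7, 188.9]
ee_rot: [[-0.988, -0.157, -0.002], [-0.157, 0.988, -0.0], [0.002, 0.0, -1.0]]
ft_force: [0.3, -0.6, -0.7]
width: 39.2
grasp_force: 40.7
```

Emit:
{"name": "step_arm", "arguments": {
  "motion": [
    {"jaw": 1,"translation": [0,0,-40],"yaw": 0},
    {"jaw": 1,"translation": [0,0,-80],"yaw": 0},
    {"jaw": 1,"translation": [0,0,-90],"yaw": 0},
    {"jaw": 1,"translation": [0,0,-90],"yaw": 0},
    {"jaw": 1,"translation": [0,0,-90],"yaw": 0}
  ]
}}

```text
t: 14.25
tool_pos: [620.4, 87.4, 101.8]
ee_rot: [[-0.988, -0.156, 0.002], [-0.156, 0.988, 0.001], [-0.002, 0.0, -1.0]]
ft_force: [-0.7, 0.5, -0.7]
width: 38.8
grasp_force: 40.6
```

```bash
python3 -c "
from h import *
d=grab('wrist','w6.png');s=readout.sense();print(s['tool_pos'],s['ee_rot'])"
```

```text
[620.45393534  87.48501791 101.95672167] [[-9.87814794e-01 -1.55612401e-01  2.59111007e-03]
 [-1.55611192e-01  9.87818160e-01  6.62860691e-04]
 [-2.66269493e-03  2.51577869e-04 -9.99996423e-01]]
```

View pics/w6.png

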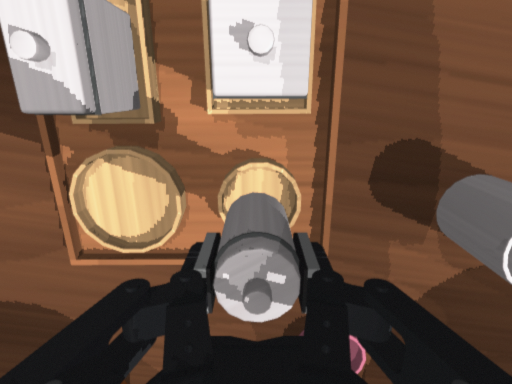

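The small tin is over the round small well (259,200). I release it and go to the big tin.

Emit:
{"name": "step_arm", "arguments": {
  "motion": [
    {"jaw": 1,"translation": [0,0,-20],"yaw": 0},
    {"jaw": 1,"translation": [0,0,-34],"yaw": 0},
    {"jaw": 1,"translation": [0,0,-41],"yaw": 0},
    {"jaw": 1,"translation": [0,0,-41],"yaw": 0},
    {"jaw": -0.4,"translation": [0,0,-41],"yaw": 0},
    {"jaw": -0.4,"translation": [0,0,-41],"yaw": 0},
    {"jaw": -0.4,"translation": [0,0,-41],"yaw": 0},
    {"jaw": -0.4,"translation": [0,0,-41],"yaw": 0}
  ]
}}

```text
t: 15.3
tool_pos: [619.4, 87.4, 59.3]
ee_rot: [[-0.988, -0.156, -0.0], [-0.156, 0.988, 0.0], [0.0, 0.0, -1.0]]
ft_force: [0.9, -0.1, 0.7]
width: 59.7
grasp_force: 0.0
```

Emit:
{"name": "step_arm", "arguments": {
  "motion": [
    {"jaw": -1,"translation": [0,0,50],"yaw": 0},
    {"jaw": -1,"translation": [0,0,100],"yaw": 0},
    {"jaw": -1,"translation": [-10,-40,140],"yaw": -4},
    {"jaw": -1,"translation": [-24,-95,140],"yaw": -8},
    {"jaw": -1,"translation": [-37,-150,140],"yaw": -12},
    {"jaw": -1,"translation": [-50,-205,140],"yaw": -16},
    {"jaw": -1,"translation": [-64,-260,140],"yaw": -20},
    {"jaw": -1,"translation": [-78,-315,140],"yaw": -24}
  ]
}}

```text
t: 16.3
tool_pos: [540.8, -229.2, 199.5]
ee_rot: [[-0.965, 0.261, 0.0], [0.261, 0.965, 0.0], [-0.0, 0.0, -1.0]]
ft_force: [0.9, -0.3, 0.1]
width: 85.6
grasp_force: 0.0
```

Emit:
{"name": "step_arm", "arguments": {
  "motion": [
    {"jaw": -1,"translation": [-14,-55,0],"yaw": -4},
    {"jaw": -1,"translation": [-27,-110,0],"yaw": -8},
    {"jaw": -1,"translation": [-40,-167,0],"yaw": -8},
    {"jaw": -1,"translation": [-40,-167,0],"yaw": -8},
    {"jaw": -1,"translation": [-40,-167,0],"yaw": -8},
    {"jaw": -1,"translation": [-40,-167,0],"yaw": -8}
  ]
}}

```text
t: 17.05
tool_pos: [502.3, -392.8, 199.3]
ee_rot: [[-0.921, 0.389, 0.0], [0.389, 0.921, 0.001], [0.0, 0.001, -1.0]]
ft_force: [0.3, 0.7, 0.4]
width: 85.6
grasp_force: 0.0
```

```bash
python3 -c "
from h import *
lid('w7.png')"
```

```text
tcp [ 502.3 -392.9  199.3] yaw y 67.1 t 17.1
[256. 177.] [ 500.  -395.4] 60.5 97.5 57.6
```

View pics/w7.png

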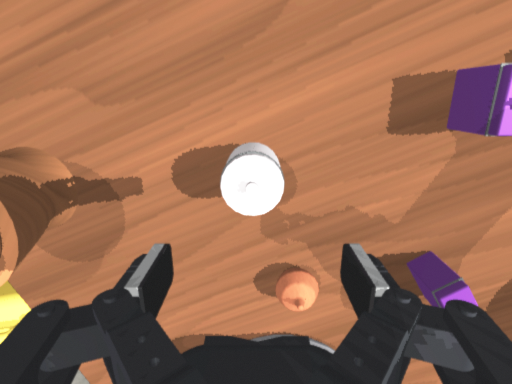

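The big tin is at (252,184), alone between the fingers.

Emit:
{"name": "step_arm", "arguments": {
  "motion": [
    {"jaw": -1,"translation": [-1,-2,-40],"yaw": 0},
    {"jaw": -1,"translation": [-1,-2,-80],"yaw": 0},
    {"jaw": -1,"translation": [-1,-2,-120],"yaw": 0},
    {"jaw": -1,"translation": [-1,-2,-149],"yaw": 0},
    {"jaw": -1,"translation": [-1,-2,-149],"yaw": 0},
    {"jaw": 1,"translation": [-1,-2,-149],"yaw": 0},
    {"jaw": 1,"translation": [-1,-2,-149],"yaw": 0},
    {"jaw": 1,"translation": [-1,-2,-149],"yaw": 0}
  ]
}}

```text
t: 18.1
tool_pos: [501.6, -397.2, 52.4]
ee_rot: [[-0.92, 0.391, 0.003], [0.391, 0.92, -0.002], [-0.003, -0.0, -1.0]]
ft_force: [-0.0, 0.4, 6.4]
width: 59.1
grasp_force: 43.5
```

Emit:
{"name": "step_arm", "arguments": {
  "motion": [
    {"jaw": 1,"translation": [0,0,0],"yaw": 0},
    {"jaw": 1,"translation": [0,0,0],"yaw": 0},
    {"jaw": 1,"translation": [0,0,20],"yaw": 0},
    {"jaw": 1,"translation": [0,0,60],"yaw": 0},
    {"jaw": 1,"translation": [0,0,110],"yaw": 0},
    {"jaw": 1,"translation": [0,0,140],"yaw": 0},
    {"jaw": 1,"translation": [0,0,140],"yaw": 0}
  ]
}}

```text
t: 18.98
tool_pos: [501.6, -397.8, 194.6]
ee_rot: [[-0.92, 0.391, 0.005], [0.391, 0.92, -0.004], [-0.006, -0.001, -1.0]]
ft_force: [0.1, -0.5, -1.8]
width: 58.7
grasp_force: 43.6
```

Emit:
{"name": "step_arm", "arguments": {
  "motion": [
    {"jaw": 1,"translation": [17,48,0],"yaw": 0},
    {"jaw": 1,"translation": [34,97,0],"yaw": 0},
    {"jaw": 1,"translation": [51,146,0],"yaw": 0},
    {"jaw": 1,"translation": [68,194,0],"yaw": 0},
    {"jaw": 1,"translation": [85,243,0],"yaw": 0},
    {"jaw": 1,"translation": [102,292,0],"yaw": 0},
    {"jaw": 1,"translation": [119,340,0],"yaw": 0},
    {"jaw": 1,"translation": [134,386,0],"yaw": 0}
  ]
}}

```text
t: 19.98
tool_pos: [634.1, -8.8, 189.8]
ee_rot: [[-0.92, 0.391, -0.001], [0.391, 0.92, -0.0], [0.001, -0.001, -1.0]]
ft_force: [1.1, -1.1, -0.9]
width: 58.6
grasp_force: 43.7
```

Emit:
{"name": "step_arm", "arguments": {
  "motion": [
    {"jaw": 1,"translation": [0,0,-40],"yaw": 0},
    {"jaw": 1,"translation": [0,0,-80],"yaw": 0},
    {"jaw": 1,"translation": [0,0,-90],"yaw": 0},
    {"jaw": 1,"translation": [0,0,-90],"yaw": 0},
    {"jaw": 1,"translation": [0,0,-90],"yaw": 0}
  ]
}}

```text
t: 20.6
tool_pos: [635.4, -10.9, 102.0]
ee_rot: [[-0.92, 0.392, 0.002], [0.392, 0.92, 0.0], [-0.002, 0.001, -1.0]]
ft_force: [-1.3, -0.5, -1.0]
width: 58.8
grasp_force: 43.7
```

```bash
python3 -c "
from h import *
d=grab('wrist','w8.png');s=readout.sense();print(s['tool_pos'],s['ee_rot'])"
```

```text
[635.45411113 -10.80416033 102.02943691] [[-9.20112955e-01  3.91644159e-01  2.64622839e-03]
 [ 3.91646024e-01  9.20115943e-01  2.06607198e-04]
 [-2.35392043e-03  1.22648679e-03 -9.99996477e-01]]
```

View pics/w8.png

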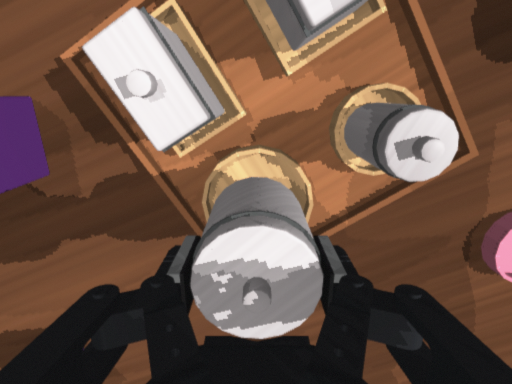

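The big tin is centred over its well (257,195), and the other three stand upright in theirs. I release and lift away.

Emit:
{"name": "step_arm", "arguments": {
  "motion": [
    {"jaw": 1,"translation": [0,0,-20],"yaw": 0},
    {"jaw": 1,"translation": [0,0,-34],"yaw": 0},
    {"jaw": 1,"translation": [0,0,-41],"yaw": 0},
    {"jaw": 1,"translation": [0,0,-41],"yaw": 0},
    {"jaw": -0.9,"translation": [0,0,-41],"yaw": 0},
    {"jaw": -0.9,"translation": [0,0,-41],"yaw": 0},
    {"jaw": -0.9,"translation": [0,0,-41],"yaw": 0},
    {"jaw": -0.9,"translation": [0,0,-41],"yaw": 0}
  ]
}}

```text
t: 21.65
tool_pos: [634.4, -10.6, 59.2]
ee_rot: [[-0.92, 0.391, -0.0], [0.391, 0.92, -0.0], [0.0, -0.0, -1.0]]
ft_force: [0.3, -0.0, 0.4]
width: 81.0
grasp_force: 0.0
```

Emit:
{"name": "step_arm", "arguments": {
  "motion": [
    {"jaw": -0.9,"translation": [0,0,50],"yaw": 0},
    {"jaw": -0.9,"translation": [0,0,100],"yaw": 0},
    {"jaw": -0.9,"translation": [0,0,150],"yaw": 0},
    {"jaw": -0.9,"translation": [-20,-50,190],"yaw": 0},
    {"jaw": -0.9,"translation": [-40,-100,190],"yaw": 0},
    {"jaw": -0.9,"translation": [-60,-150,190],"yaw": 0},
    {"jaw": -0.9,"translation": [-80,-200,190],"yaw": 0},
    {"jaw": -0.9,"translation": [-80,-200,190],"yaw": 0}
  ]
}}

```text
t: 22.65
tool_pos: [551.9, -216.3, 249.7]
ee_rot: [[-0.917, 0.399, -0.001], [0.399, 0.917, -0.003], [-0.001, -0.003, -1.0]]
ft_force: [-0.1, 0.2, 0.7]
width: 81.3
grasp_force: 0.0
```

```bash
python3 -c "
from h import *
a=grab('top')['img'][130:260,90:300,::-1];b=grab('scene')['img'][110:250,170:320,::-1]
a=cv2.resize(a,(480,300));b=cv2.resize(b,(320,300));cv2.imwrite('pics/fin.png',np.hstack([a,b]))"
```

```text
(no output)
```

View pics/fin.png

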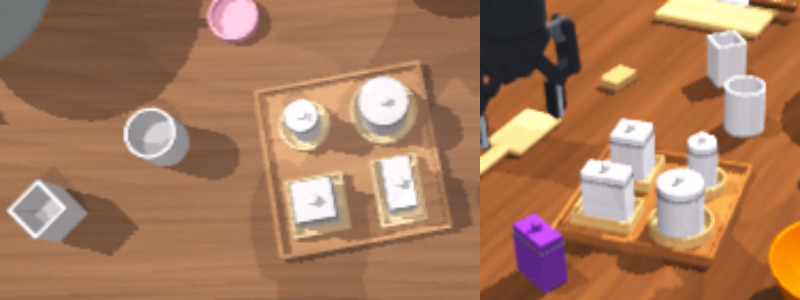

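All four tins stand upright in their wells, and the empties and look-alikes have not moved.

```bash
python3 -c "
from h import *
print(workorder.hand_in())"
```

```text
the job is handed in; nothing more can be done
None
```

The job is handed in at about 23 s on the robot's clock: the final pictures show all four lidded tins upright in their matching wells, with the two open canisters and the look-alikes left where they stood.

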